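Rock a tight locating block out of its fixture and hold it clear

TASK

The tall steel locating block is stuck in the blue fixture because the two stiff sliding keepers hook over its foot: grip the block by its neck and rock it over to one side and then to the other, so that the block itself shoves both keepers out of the way, then lift it out. Do not tear it straight up by force, do not touch the fixture or its keepers with the robot, and leave the other things on the bench where they are. Finish still holding the block upright and still above its seat, its foot just clear of the keepers by a couple of centimetres; do not put it down or let go.

Things in the scene. Friction and masses are not known exactly. Their poses are not given: they have to be found in the camera images.
- fixture: Blue steel plate fixed on the bench, 130 (x) x 200 (y) x 14 mm; origin at the centre of its underside, z up. The keepers slide along its y; their tops, at z = 64 mm, are its highest parts. Between them, in the middle, is the block's seat (see point seat).
- block: The steel locating block, about 0.6 kg, 106 mm tall, loose, standing in the seat, axes along the fixture's; origin at the centre of its underside, z up. Foot 30 (x) x 32 (y) mm, 34 mm high; above it a neck 30 (x) x 22 (y) mm up to z = 106 mm, so the foot has a 5 mm shoulder on its +y and -y sides. Grip the neck above the keepers, at z = 60 to 106 mm.
- seat (a point): Centre of the seat floor, fixed in the fixture at its z = 14 mm, where the block's underside centre rests at the start. Around it, about 1 mm from the foot: ledges 8 mm high on the +y and -y sides, end walls 24 mm high on the +x and -x sides. So the block leans only towards the fixture's +y or -y, turning on that bottom edge of its foot.
- block_top (a point): Centre of the block's top face, 106 mm above its underside. Leaning the block 0.17 rad (10 degrees) to one side shoves that keeper about 6 mm out, 0.26 rad (15 degrees) about 9.5 mm. The keepers bear hard (over 90 N, too much) on the foot if it is pulled up while they still overhang it.
- keeper_a (a joint): How far the keeper on the fixture's +y side is pushed outwards (+y), m: starts at 0 to 0.001, travel ends at 0.014. Slides stiffly (11 N), stays where left. Its nose is at fixture z = 54 to 64 mm, 6 mm above the shoulder; at 0 its tip is 0.5 mm from the neck and overhangs the shoulder by 4.5 mm. The upright block lifts past it when it is out by 6 mm or more.
- keeper_b (a joint): The same for the keeper on the fixture's -y side: how far it is pushed outwards (-y), m.
- keeper_a_nose (a point): Middle of the top edge of keeper a's nose tip, facing the block's neck (fixture z = 64 mm).
- keeper_b_nose (a point): Middle of the top edge of keeper b's nose tip, facing the block's neck (fixture z = 64 mm).
- bush: Bystander: loose brass bush, 40 mm diameter, 28 mm high, standing near the fixture's +x edge; origin at the centre of its underside.
- stub: Bystander: loose short steel round bar, 28 mm diameter, 45 mm high, standing near the fixture's -x edge; origin at the centre of its underside.
- spare_block: Bystander: a loose steel block of similar section lying flat on the bench, about 90 x 32 x 30 mm.
- wrench: Bystander: a wrench lying on the bench.
- hammer: Bystander: a hammer lying on the bench.
- scraper: Bystander: a screwdriver-like hand scraper lying on the bench.
- carton: Bystander: a small cardboard carton, 70 x 50 x 45 mm.
Things that resemble listed ones, but are neither listed nor needed, are in the scene too. What is shaped like the block but turquoise or yellow is not meant.

How it is judged:
By the outcome, as a careful person would: the job done as asked, in the order asked, and still so for the second after the job is handed in, while the arm keeps its last pose, push and grip.
It also fails if it takes over 38 s, if anything falls off the work surface, if the arm or the gripper's body presses on something with over 40 N, if the wrist force passes 120 N, or if a joint passes its speed limit or range.

ROBOT

A 6-joint arm with a two-finger parallel gripper is mounted at the origin on the work surface. World frame = base frame: x ahead of the robot, y to its left, z up, the work surface at z = 0. Lengths are in m, angles in rad, forces in N, time in s.
With the tool pointing down it reaches from about 0.35 to 0.775 m from the base axis. Payload 5.5 kg.
Tool frame: the origin (TCP) lies at the very end of the fingers, on their centre line; the grasp point (between the pads) lies 19 mm behind it; z points along the fingers, y is the line along which they close (so a half turn about z gives the same grasp; the last joint's range is limited). The gripper opens to 85 mm and grips with 20 to 120 N. Pads are 22 mm wide; open, the fingers measure 114 mm over their backs; the gripper's body (76 mm by 85 mm) begins 54 mm behind the grasp point. The pads swing forward as they close: fully open they stand 13 mm farther back than shut.
Start: joints at [-1.324, 0.313, 0.046, 1.304, 0, 1.431], TCP at [0.217, -0.533, 0.231] pointing down, gripper open.
Joint ranges: [-2.76, 2.76], [-0.86, 1.69], [-1.03, 1.26], [-2.2, 2.34], [-1.47, 1.5], [-3.14, 3.14]. Speed limits (rad/s): [2.57, 2.57, 3.14, 3.14, 3.14, 3.14].

INTERFACE

Orientations are given as a unit quaternion [w, x, y, z].
In Python, from workcell import get_state, read_camera, hand_in gives the robot as it stands.
- The arm moves only by the tool send_rows, never from a script. Its argument "increments" is a list of rows, each an object of numbers: "dx", "dy", "dz": the shift along the world's x, y, z in units of 25 mm (1.0 is 25 mm); "roll": the turn about the world's z in units of 8 degrees (1.0 is 8 degrees); "claw": the opening, from -1 (shut) to 1 (fully open). In form: [{"dx": .., "dy": .., "dz": .., "roll": .., "claw": ..}, ...]. A call has exactly 5 rows; each row is the pose to reach, as a shift and turn from the pose commanded when the call began; what a row does not reach only later rows make up. A row lasts 1/8 s, in which the tool goes at most 62.5 mm and 10.7 degrees, less where a joint would pass 70% of its speed; a pose out of reach is approached as far as the arm can. A call with a gripper value outside its range is refused whole. The fingers move at their own pace and stop on an object; "grip_force" is the grip in N (left out, the last holds). Time passes only in rows, so rows that repeat a pose let the fingers close, or fill a call up. It gives the time, the measured TCP pose, the force, the opening and the grip force at its end, in the units of the state.
- get_state(): the state, without advancing time (a new reading comes with each control period).
- read_camera(name): name is "side" or "top" or "wrist"; returns a dict with "image" (420x560x3 uint8, blue, green, red), "fx", "fy", "cx", "cy" (pixels), "world_to_cam" (4x4, takes a point from world to camera coordinates). Camera axes: x right, y up, looking along -z (the intrinsics and any distortion apply to the point x, -y, -z); pixel columns grow to the right and rows downward; lengths in m; the calibration is good to about 2 mm. A picture is of the moment at which its call begins. There is no depth.
- hand_in(): hands the job in; it is judged then, once.
The state is a dict: "clock": time; "joint_pos": joint angles; "qvel": joint speeds; "tau": joint torques, N m; "tcp_pos": TCP position; "orientation": TCP orientation; "wrist_force": force on the tool from outside, world axes, zero at the start; "ft_torque": the same for the moment, N m; "finger_gap": finger opening in m; "grip_force": force on a finger pad.
Only numpy, scipy, OpenCV 4.12 (cv2) and the standard library are available. Lean on these libraries where they do the work, as an engineer would, in place of code of your own. Each camera call takes 0.05 s, during which the arm holds its last target. There are 200 camera calls.

## Working session

There is one attempt and no reset: what is moved stays moved. The work goes in short steps, Python scripts to look and compute and a tool call to move; the robot and the scene stay as the last step left them, time stands still between calls to the robot, and variables do not carry over. Pictures are saved under pics/ and viewed, at most 10 in all, crops included, and the job is handed in when it is done.

Besides the shell and the picture viewer there is one more tool, called in YAML: its name, and indented under it one key for each argument. send_rows: Moves the arm, as the interface text tells. Its arguments: {"type":"object","properties":{"increments":{"type":"array","items":{"type":"object","properties":{"dx":{"type":"number"},"dy":{"type":"number"},"dz":{"type":"number"},"roll":{"type":"number"},"claw":{"type":"number"}}}},"grip_force":{"type":"number"}},"required":["increments"]}

```bash
mkdir -p pics; ls; python3 - <<'E'
from workcell import *
import cv2,numpy as np
s=get_state();print({k:np.round(v,3).tolist() for k,v in s.items()})
ims=[]
for n in("side","top"):
    r=read_camera(n);cv2.imwrite(f"pics/{n}0.png",r["image"]);np.savez(f"{n}0.npz",**r)
    print(n,[k for k in r],r["fx"],r["fy"],r["cx"],r["cy"],np.round(r["world_to_cam"],3).tolist())
E
```

```text
pics
{'clock': 0.0, 'joint_pos': [-1.324, 0.314, 0.045, 1.304, -0.0, 1.431], 'qvel': [-0.003, 0.0, -0.0, 0.002, 0.0, -0.003], 'tau': [-0.001, -48.063, 29.853, 0.019, -0.0, 0.0], 'tcp_pos': [0.217, -0.532, 0.23], 'orientation': [-0.001, 0.981, 0.192, -0.0], 'wrist_force': [0.033, 0.151, 0.228], 'ft_torque': [0.004, 0.028, -0.043], 'grip_force': 0.0, 'finger_gap': 0.086}
side ['image', 'fx', 'fy', 'cx', 'cy', 'world_to_cam'] 473.7687518949412 473.7687518949412 286.9251677405499 208.62988619739454 [[0.96, -0.281, 0.012, -0.542], [0.201, 0.715, 0.67, -0.158], [-0.196, -0.64, 0.742, -1.04], [0.0, 0.0, 0.0, 1.0]]
top ['image', 'fx', 'fy', 'cx', 'cy', 'world_to_cam'] 489.4955990087883 489.4955990087883 276.1883373428123 205.9723975336191 [[0.011, -1.0, 0.017, -0.051], [0.993, 0.013, 0.118, -0.535], [-0.118, 0.015, 0.993, -1.524], [0.0, 0.0, 0.0, 1.0]]
```

View pics/side0.png

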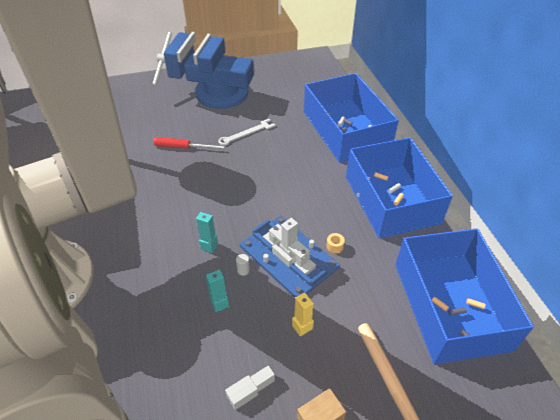

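View pics/top0.png

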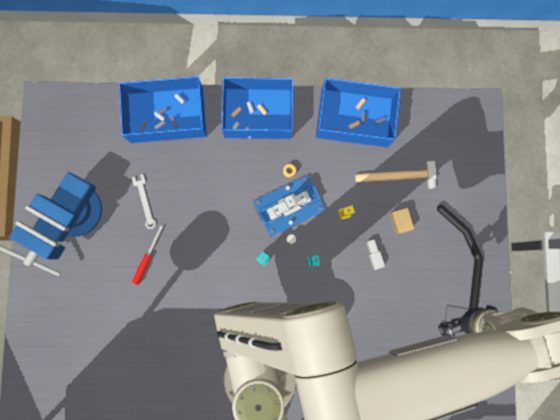

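The steel block stands in the fixture at side (289,230) and top (~287,206). The lookalikes are turquoise at side (206,232) and (217,290), and yellow at (303,314). Only the grey one stands between keepers on the blue plate, so that is the one meant. I'll confirm it in an enlarged crop and measure.

```bash
cat > h.py <<'E'
import numpy as np,cv2
def ray(r,u,v):
    W=np.array(r["world_to_cam"]);R,t=W[:3,:3],W[:3,3]
    d=R.T@np.array([(u-r["cx"])/r["fx"],-(v-r["cy"])/r["fy"],-1.]);return -R.T@t,d
def onplane(r,u,v,z):
    c,d=ray(r,u,v);return c+d*(z-c[2])/d[2]
def proj(r,p):
    q=np.array(r["world_to_cam"])@np.append(p,1);return np.array([r["cx"]-r["fx"]*q[0]/q[2],r["cy"]+r["fy"]*q[1]/q[2]])
def tri(r1,p1,r2,p2):
    c1,d1=ray(r1,*p1);c2,d2=ray(r2,*p2);s=np.linalg.lstsq(np.c_[d1,-d2],c2-c1,rcond=None)[0]
    a,b=c1+s[0]*d1,c2+s[1]*d2;return (a+b)/2,np.linalg.norm(a-b)
E
python3 - <<'E'
from h import *
out=[]
for n,(x,y,w,h) in {"side":(230,200,130,105),"top":(245,150,90,100)}.items():
    r=np.load(f"{n}0.npz");im=r["image"]
    hsv=cv2.cvtColor(im,cv2.COLOR_BGR2HSV);m=cv2.inRange(hsv,(100,110,40),(125,255,255))
    M=np.zeros_like(m);M[y:y+h,x:x+w]=m[y:y+h,x:x+w]
    M=cv2.morphologyEx(M,cv2.MORPH_CLOSE,np.ones((15,15)))
    c=max(cv2.findContours(M,0,2)[0],key=cv2.contourArea)
    if n=="top":
        P=np.array([onplane(r,*p[0],.014)[:2] for p in c],np.float32)*1000
        print(cv2.minAreaRect(P))
    else:
        hull=cv2.convexHull(c);P=np.array([onplane(r,*p[0],.007)[:2] for p in hull],np.float32)*1000;print(cv2.minAreaRect(P))
    k=im[y:y+h,x:x+w].copy();k=cv2.resize(k,None,fx=500/h,fy=500/h,interpolation=cv2.INTER_CUBIC) if n=="top" else cv2.resize(k,None,fx=5,fy=5,interpolation=cv2.INTER_CUBIC)
    cv2.imwrite(f"pics/crop_{n}.png",k)
E
cd pics; python3 -c "
import cv2,numpy as np
a=cv2.resize(cv2.imread('crop_side.png'),(495,400));b=cv2.resize(cv2.imread('crop_top.png'),(300,333));c=np.zeros((400,795,3),np.uint8);c[:,:495]=a;c[:333,495:]=b;cv2.imwrite('crop.png',c)"
```

```text
((540.3936767578125, -80.88423156738281), (132.9175262451172, 214.36065673828125), 26.87674903869629)
((541.1035766601562, -85.52035522460938), (130.10321044921875, 200.94602966308594), 26.5455322265625)
```

View pics/crop.png

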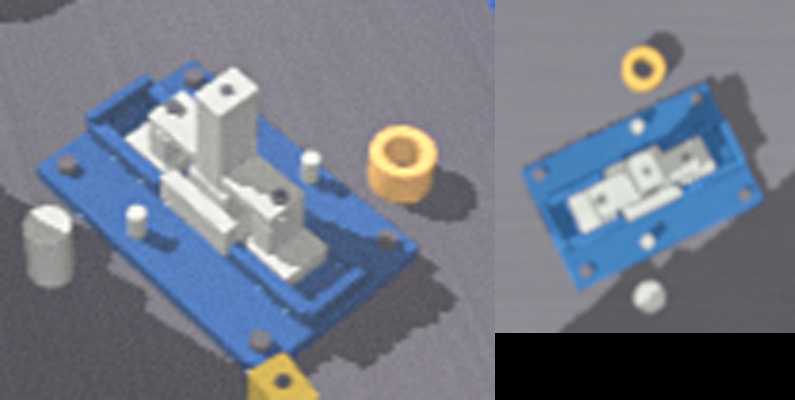

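The crop shows the grey block between grey keepers on the blue plate, brass bush on the +x side and steel bar on the -x side. That confirms it. The hole in the block's top is at side (289.6,223.6) and top (290.6,201.6).

```bash
python3 - <<'E'
from h import *
from workcell import *
s,t=np.load("side0.npz"),np.load("top0.npz")
p,e=tri(s,(289.6,223.6),t,(290.6,201.6));print("top",p,e)
for r,q in((s,(289.6,223.6)),(t,(290.6,201.6))):print(onplane(r,*q,.12))
st=get_state();w=read_camera("wrist");np.savez("wrist0.npz",**w)
from scipy.spatial.transform import Rotation as R
q=st["orientation"];print("toolRz x,y",R.from_quat(np.r_[q[1:],q[0]]).as_matrix().round(3).tolist(), st["tcp_pos"])
E
```

```text
top [ 0.54170677 -0.08648268  0.11775756] 0.004738043253330187
[ 0.54353575 -0.08838769  0.12      ]
[ 0.53905705 -0.08601986  0.12      ]
toolRz x,y [[0.926, 0.377, -0.0], [0.377, -0.926, 0.002], [0.0, -0.002, -1.0]] [ 0.21679862 -0.53204603  0.23049628]
```

send_rows:
  increments:
    - {"dx": 1.0, "dy": 1.2, "roll": 1, "claw": 1}
    - {"dx": 2.3, "dy": 3, "roll": 2.2, "claw": 1}
    - {"dx": 3.8, "dy": 5, "roll": 3.4, "claw": 1}
    - {"dx": 5.2, "dy": 7, "roll": 4.6, "claw": 1}
    - {"dx": 6.6, "dy": 9, "roll": 5.8, "claw": 1}

```text
schema error: expected keys dx, dy, dz, roll, claw
```

send_rows:
  increments:
    - {"dx": 1.5, "dy": 2, "roll": 1.2, "claw": 1}
    - {"dx": 3, "dy": 4, "roll": 2.4, "claw": 1}
    - {"dx": 4.5, "dy": 6, "roll": 3.6, "claw": 1}
    - {"dx": 5.8, "dy": 8, "roll": 4.8, "claw": 1}
    - {"dx": 6.36, "dy": 8.84, "roll": 6, "claw": 1}

```text
schema error: expected keys dx, dy, dz, roll, claw
```

send_rows:
  increments:
    - {"claw": 1}
    - {"claw": 1}
    - {"claw": 1}
    - {"claw": 1}
    - {"claw": 1}

```text
schema error: expected keys dx, dy, dz, roll, claw
```

```bash
python3 - <<'E'
from h import *
from workcell import *
from scipy.spatial.transform import Rotation as R
st=get_state();r=read_camera("wrist");np.savez("w1.npz",**r);cv2.imwrite("pics/w1.png",r["image"])
q=st["orientation"];print(st["tcp_pos"],R.from_quat(np.r_[q[1:],q[0]]).as_matrix().round(3).tolist(),st["joint_pos"],st["wrist_force"])
print(np.round(r["world_to_cam"],3).tolist(),proj(r,[.541,-.086,.12]))
E
```

```text
[ 0.21680948 -0.5321568   0.23062244] [[0.926, 0.377, -0.0], [0.377, -0.926, 0.001], [0.0, -0.001, -1.0]] [-1.32360015e+00  3.13818334e-01  4.52479834e-02  1.30358774e+00
  2.48979717e-05  1.43120826e+00] [-0.50680693  0.13886449 -0.93194666]
[[0.377, -0.926, -0.002, -0.574], [0.891, 0.363, -0.273, 0.035], [0.254, 0.101, 0.962, -0.38], [0.0, 0.0, 0.0, 1.0]] [-348.40315199 -765.48518152]
```

View pics/w1.png

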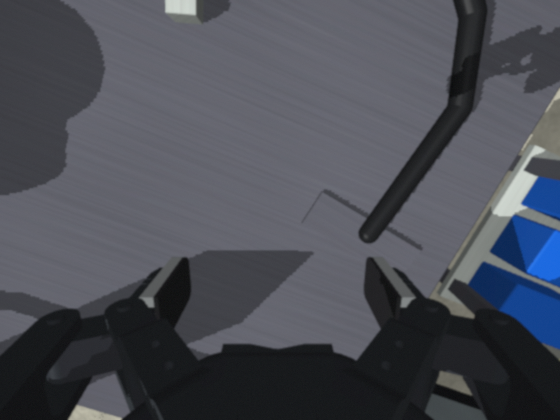

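The wrist view shows a dark bent rod ending at (370,235), the same thing as top (441,206). I'll triangulate it before moving past it, and all keys are required in rows.

```bash
python3 - <<'E'
from h import *
w,t=np.load("w1.npz"),np.load("top0.npz")
print(tri(w,(368,235),t,(441,206)),tri(w,(462,105),t,(474,246)))
E
```

```text
(array([ 0.42346344, -0.22637444,  0.9999818 ]), np.float64(0.0007195892184957454)) (array([ 0.4168998 , -0.73676517, -0.09090408]), np.float64(0.024387412698414213))
```

```bash
python3 - <<'E'
from h import *
w,t=np.load("w1.npz"),np.load("top0.npz")
for z in (0,.02,.05,.1,.15,.2):
    print(z,[proj(t,onplane(w,u,v,z)).round(0).tolist() for u,v in((368,235),(462,105),(470,5))])
im=np.hstack([cv2.resize(t["image"][170:350,400:520],(400,600),interpolation=2),cv2.resize(np.load("side0.npz")["image"],(400,300)).repeat(1,0) if 0 else np.zeros((600,1,3),np.uint8)])
cv2.imwrite("pics/rod.png",im)
E
```

```text
0 [[473.0, 316.0], [479.0, 255.0], [464.0, 226.0]]
0.02 [[472.0, 315.0], [479.0, 257.0], [464.0, 229.0]]
0.05 [[472.0, 314.0], [478.0, 259.0], [464.0, 233.0]]
0.1 [[471.0, 311.0], [477.0, 264.0], [464.0, 241.0]]
0.15 [[471.0, 309.0], [475.0, 269.0], [465.0, 249.0]]
0.2 [[470.0, 306.0], [474.0, 274.0], [465.0, 258.0]]
```

View pics/rod.png

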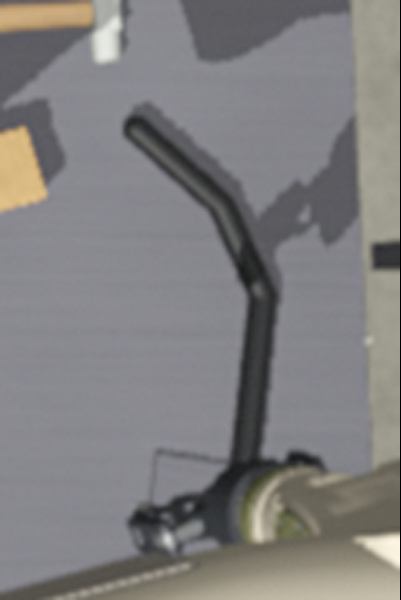

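The rod's shadow hugs it and both views agree only near z≈0, so it lies on the bench well below the tool. Moving.

send_rows:
  increments:
    - {"dx": 1.0, "dy": 1.2, "dz": 0, "roll": 1, "claw": 1}
    - {"dx": 2.3, "dy": 3, "dz": 0, "roll": 2.2, "claw": 1}
    - {"dx": 3.8, "dy": 5, "dz": 0, "roll": 3.4, "claw": 1}
    - {"dx": 5.2, "dy": 7, "dz": 0, "roll": 4.6, "claw": 1}
    - {"dx": 6.6, "dy": 9, "dz": 0, "roll": 5.8, "claw": 1}

```text
clock: 0.82
tcp_pos: [0.3827, -0.3059, 0.2313]
orientation: [0.0, 0.825, 0.565, 0.0]
wrist_force: [0.6, -0.3, -0.3]
finger_gap: 0.0852
grip_force: 0.0
```

send_rows:
  increments:
    - {"dx": 1.5, "dy": 2, "dz": 0, "roll": 1.2, "claw": 1}
    - {"dx": 3, "dy": 4, "dz": 0, "roll": 2.4, "claw": 1}
    - {"dx": 4.5, "dy": 6, "dz": 0, "roll": 3.6, "claw": 1}
    - {"dx": 5.8, "dy": 8, "dz": 0, "roll": 4.8, "claw": 1}
    - {"dx": 6.36, "dy": 8.84, "dz": 0, "roll": 6, "claw": 1}

```text
clock: 1.45
tcp_pos: [0.542, -0.0836, 0.231]
orientation: [-0.0, 0.522, 0.853, 0.0]
wrist_force: [0.3, -0.2, -0.2]
finger_gap: 0.085
grip_force: 0.0
```

send_rows:
  increments:
    - {"dx": 0, "dy": 0, "dz": 0, "roll": 0, "claw": 1}
    - {"dx": 0, "dy": 0, "dz": 0, "roll": 0, "claw": 1}
    - {"dx": 0, "dy": 0, "dz": 0, "roll": 0, "claw": 1}
    - {"dx": 0, "dy": 0, "dz": 0, "roll": 0, "claw": 1}
    - {"dx": 0, "dy": 0, "dz": 0, "roll": 0, "claw": 1}

```text
clock: 2.08
tcp_pos: [0.5407, -0.0872, 0.2314]
orientation: [0.0, 0.526, 0.85, 0.0]
wrist_force: [0.6, 0.0, -0.7]
finger_gap: 0.0855
grip_force: 0.0
```

```bash
python3 - <<'E'
from h import *
from workcell import *
from scipy.spatial.transform import Rotation as R
st=get_state();r=read_camera("wrist");np.savez("w1.npz",**r);cv2.imwrite("pics/w2.png",r["image"])
q=st["orientation"];print(st["clock"],st["tcp_pos"],R.from_quat(np.r_[q[1:],q[0]]).as_matrix().round(3).tolist(),st["joint_pos"],st["wrist_force"])
print(np.round(r["world_to_cam"],3).tolist(),proj(r,[.541,-.086,.12]))
E
```

```text
2.075 [ 0.5406799  -0.0872413   0.23144485] [[-0.446, 0.895, 0.0], [0.895, 0.446, -0.0], [-0.0, 0.0, -1.0]] [-3.06586275e-01  2.59668845e-01 -2.62996076e-02  1.28457026e+00
  2.38955399e-05  8.02119410e-01] [ 0.64512153  0.03652069 -0.70027774]
[[0.895, 0.445, 0.001, -0.446], [-0.428, 0.861, -0.273, 0.342], [-0.122, 0.244, 0.962, -0.292], [0.0, 0.0, 0.0, 1.0]] [277.53811937 205.60466145]
```

View pics/w2.png

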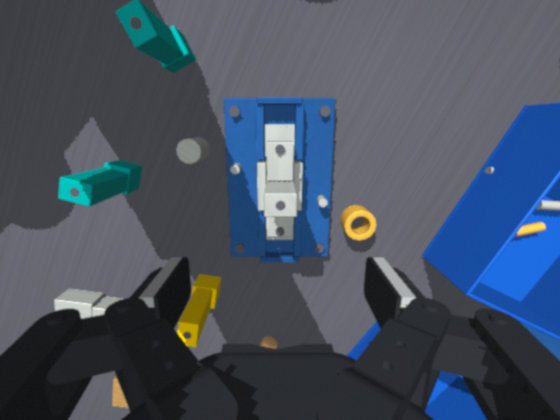

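The wrist view shows the plate square to the image (edges 225–336 at the top, 232–329 at the bottom) and the block's hole at (280.5,206). The lookalikes, bush (358,222) and stub (192,150) are well clear of the fingers.

```bash
python3 - <<'E'
from h import *
r=np.load("w1.npz")
print(onplane(r,280.5,206,.12), tri(r,(280.5,206),np.load("side0.npz"),(289.6,223.6)),tri(r,(280.5,206),np.load("top0.npz"),(290.6,201.6)))
for p in((235.5,112),(325,112),(239.5,248),(320,247)):print(onplane(r,*p,.014))
E
```

```text
[ 0.5435528  -0.08514227  0.12      ] (array([ 0.54414149, -0.08589766,  0.11691268]), np.float64(0.0003599953264007311)) (array([ 0.54189105, -0.08618675,  0.11549366]), np.float64(0.00447788827208662))
[ 0.45946147 -0.0318461   0.014     ]
[0.55312012 0.0147613  0.014     ]
[ 0.53471844 -0.18603417  0.014     ]
[ 0.62980408 -0.13717028  0.014     ]
```

send_rows:
  increments:
    - {"dx": 0.11, "dy": 0.07, "dz": -0.4, "roll": 0, "claw": 1}
    - {"dx": 0.11, "dy": 0.07, "dz": -1.4, "roll": 0, "claw": 1}
    - {"dx": 0.11, "dy": 0.07, "dz": -2.6, "roll": 0, "claw": 1}
    - {"dx": 0.11, "dy": 0.07, "dz": -3.6, "roll": 0, "claw": 1}
    - {"dx": 0.11, "dy": 0.07, "dz": -4.4, "roll": 0, "claw": 1}

```text
clock: 2.75
tcp_pos: [0.543, -0.0844, 0.1194]
orientation: [-0.001, 0.526, 0.851, -0.0]
wrist_force: [-0.0, -0.1, 0.0]
finger_gap: 0.0854
grip_force: 0.0
```

send_rows:
  increments:
    - {"dx": 0, "dy": 0, "dz": -0.6, "roll": 0, "claw": 1}
    - {"dx": 0, "dy": 0, "dz": -1.1, "roll": 0, "claw": 1}
    - {"dx": 0, "dy": 0, "dz": -1.5, "roll": 0, "claw": 1}
    - {"dx": 0, "dy": 0, "dz": -1.6, "roll": 0, "claw": 1}
    - {"dx": 0, "dy": 0, "dz": -1.6, "roll": 0, "claw": 1}

```text
clock: 3.38
tcp_pos: [0.5439, -0.0849, 0.0815]
orientation: [0.0, 0.526, 0.851, 0.0]
wrist_force: [0.0, 0.1, -0.0]
finger_gap: 0.0854
grip_force: 0.0
```

```bash
python3 - <<'E'
from h import *
from workcell import *
st=get_state();print(st["tcp_pos"],st["wrist_force"])
a=read_camera("side");b=read_camera("wrist")
k=cv2.resize(a["image"][180:300,220:360],(420,360),interpolation=2);w=cv2.resize(b["image"],(380,285))
c=np.zeros((360,800,3),np.uint8);c[:,:420]=k;c[:285,420:]=w;cv2.imwrite("pics/pre.png",c)
E
```

```text
[ 0.54386076 -0.08485589  0.0815436 ] [ 0.01023357  0.07893118 -0.02298002]
```

View pics/pre.png

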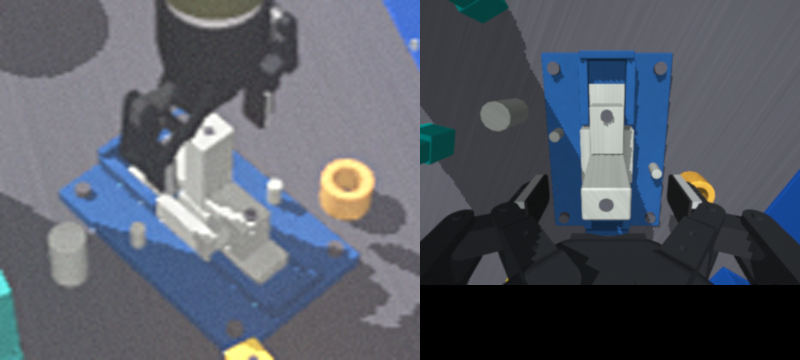

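The side crop shows both fingers above the plate on either side of the block. In the wrist view the block (606) is centred between the pads (535, 680). Closing.

send_rows:
  increments:
    - {"dx": 0, "dy": 0, "dz": 0, "roll": 0, "claw": 0.2}
    - {"dx": 0, "dy": 0, "dz": 0, "roll": 0, "claw": 0}
    - {"dx": 0, "dy": 0, "dz": 0, "roll": 0, "claw": -0.2}
    - {"dx": 0, "dy": 0, "dz": 0, "roll": 0, "claw": -0.5}
    - {"dx": 0, "dy": 0, "dz": 0, "roll": 0, "claw": -0.6}
  grip_force: 40

```text
clock: 4.1
tcp_pos: [0.5435, -0.0849, 0.0815]
orientation: [0.0, 0.526, 0.851, -0.0]
wrist_force: [-0.9, -1.6, 1.6]
finger_gap: 0.0301
grip_force: 39.8
```

send_rows:
  increments:
    - {"dx": 0, "dy": 0, "dz": 0, "roll": 0, "claw": -1}
    - {"dx": 0, "dy": 0, "dz": 0, "roll": 0, "claw": -1}
    - {"dx": 0, "dy": 0, "dz": 0, "roll": 0, "claw": -1}
    - {"dx": 0, "dy": 0, "dz": 0, "roll": 0, "claw": -1}
    - {"dx": 0, "dy": 0, "dz": 0, "roll": 0, "claw": -1}
  grip_force: 40

```text
clock: 4.72
tcp_pos: [0.5436, -0.0849, 0.0815]
orientation: [0.0, 0.526, 0.851, -0.0]
wrist_force: [-2.4, -1.0, 3.9]
finger_gap: 0.0295
grip_force: 40.1
```

send_rows:
  increments:
    - {"dx": -0.04, "dy": 0.08, "dz": 0.015, "roll": 0, "claw": -1}
    - {"dx": -0.08, "dy": 0.16, "dz": 0.03, "roll": 0, "claw": -1}
    - {"dx": -0.12, "dy": 0.24, "dz": 0.04, "roll": 0, "claw": -1}
    - {"dx": -0.16, "dy": 0.32, "dz": 0.05, "roll": 0, "claw": -1}
    - {"dx": -0.2, "dy": 0.4, "dz": 0.055, "roll": 0, "claw": -1}
  grip_force: 40

```text
clock: 5.35
tcp_pos: [0.5403, -0.0779, 0.0825]
orientation: [0.003, 0.527, 0.85, -0.002]
wrist_force: [3.1, -10.9, -5.1]
finger_gap: 0.0296
grip_force: 40.4
```

send_rows:
  increments:
    - {"dx": -0.04, "dy": 0.08, "dz": 0, "roll": 0, "claw": -1}
    - {"dx": -0.08, "dy": 0.16, "dz": 0, "roll": 0, "claw": -1}
    - {"dx": -0.12, "dy": 0.24, "dz": 0, "roll": 0, "claw": -1}
    - {"dx": -0.16, "dy": 0.32, "dz": 0, "roll": 0, "claw": -1}
    - {"dx": -0.2, "dy": 0.4, "dz": 0, "roll": 0, "claw": -1}
  grip_force: 40

```text
clock: 5.98
tcp_pos: [0.5355, -0.0683, 0.0831]
orientation: [0.003, 0.527, 0.85, -0.002]
wrist_force: [1.9, -12.1, -1.2]
finger_gap: 0.0295
grip_force: 40.3
```

```bash
python3 - <<'E'
from h import *
from workcell import *
st=get_state();print(st["tcp_pos"],st["wrist_force"],st["ft_torque"])
a=read_camera("side");b=read_camera("wrist");t=read_camera("top")
np.savez("s2.npz",**a);np.savez("w2.npz",**b)
k=cv2.resize(a["image"][180:300,220:360],(420,360),interpolation=2);w=cv2.resize(b["image"][20:380,200:400],(200,360),interpolation=2)
c=np.zeros((360,800,3),np.uint8);c[:,:420]=k;c[:,420:620]=w;cv2.imwrite("pics/rock1.png",c)
E
```

```text
[ 0.53550521 -0.06829319  0.08305739] [  1.89393887 -12.14048107  -1.19913822] [-2.83033785 -0.39461836  0.038263  ]
```

View pics/rock1.png

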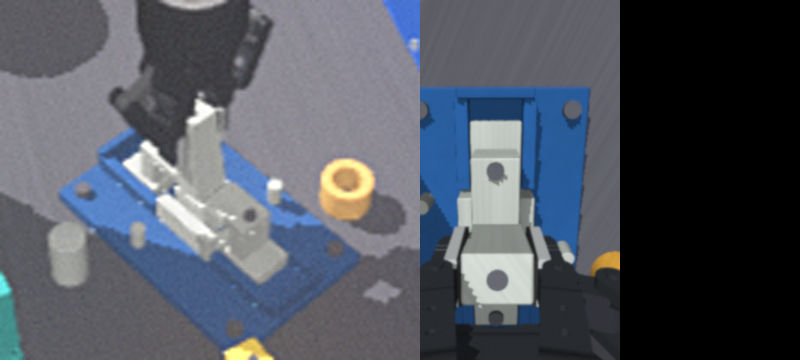

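Leaning visibly; the keeper's hole at wrist (276,191) has moved. I'll push a bit further, then measure the keeper holes against the earlier picture.

send_rows:
  increments:
    - {"dx": -0.04, "dy": 0.08, "dz": -0.005, "roll": 0, "claw": -1}
    - {"dx": -0.07, "dy": 0.14, "dz": -0.01, "roll": 0, "claw": -1}
    - {"dx": -0.09, "dy": 0.19, "dz": -0.01, "roll": 0, "claw": -1}
    - {"dx": -0.09, "dy": 0.19, "dz": -0.01, "roll": 0, "claw": -1}
    - {"dx": -0.09, "dy": 0.19, "dz": -0.01, "roll": 0, "claw": -1}
  grip_force: 40

```text
clock: 6.75
tcp_pos: [0.5333, -0.0637, 0.0831]
orientation: [0.003, 0.527, 0.85, -0.002]
wrist_force: [1.7, -12.4, 0.4]
finger_gap: 0.0295
grip_force: 40.3
```

```bash
cat >> h.py <<'E'
def holes(r,lo=(200,60),hi=(350,390)):
    g=cv2.cvtColor(r["image"],cv2.COLOR_BGR2GRAY);o=[]
    hsv=cv2.cvtColor(r["image"],cv2.COLOR_BGR2HSV);m=((g<150)&(hsv[...,1]<60)).astype(np.uint8)*255
    for c in cv2.findContours(m,1,2)[0]:
        a=cv2.contourArea(c);(x,y),(w,h),_=cv2.minAreaRect(c)
        if 40<a<600 and max(w,h)<1.5*min(w,h) and lo[0]<x<hi[0] and lo[1]<y<hi[1]:o.append((round(x,1),round(y,1),a))
    return o
def fix(p): # world->fixture, mm
    a=np.deg2rad(26.6);d=np.array(p[:2])-[.5437,-.0853];return (1000*np.array([d[0]*np.cos(a)+d[1]*np.sin(a),-d[0]*np.sin(a)+d[1]*np.cos(a)])).round(1).tolist()
E
python3 - <<'E'
from h import *
from workcell import *
s=get_state();print(s["tcp_pos"],fix(s["tcp_pos"]),s["wrist_force"])
r=read_camera("wrist");np.savez("w3.npz",**r)
for r in (np.load("w1.npz"),r):
    print([(x,y,a,fix(onplane(r,x,y,.064))) for x,y,a in holes(r)])
E
```

```text
[ 0.53328208 -0.06368651  0.08307515] [0.4, 24.0] [  1.68030658 -12.4293925    0.41573575]
[(268.9, 341.8, 195.5, [-13.9, -192.6]), (280.0, 205.0, 52.5, [0.1, -13.8]), (279.8, 149.8, 63.5, [-0.1, 45.7]), (324.5, 111.0, 59.0, [44.9, 84.0]), (234.0, 111.0, 55.5, [-46.2, 84.2])]
[(308.5, 335.0, 499.5, [21.1, -38.8]), (243.5, 334.5, 456.0, [-21.7, -38.2]), (277.0, 299.0, 323.0, [0.5, -11.6]), (275.4, 196.8, 266.5, [-0.2, 54.8])]
```

Keeper a is out by about 9 mm (hole 45.7→54.8 in fixture y), as a ~0.25 rad lean should give. Back through upright.

send_rows:
  increments:
    - {"dx": 0.09, "dy": -0.19, "dz": 0.01, "roll": 0, "claw": -1}
    - {"dx": 0.19, "dy": -0.39, "dz": 0.01, "roll": 0, "claw": -1}
    - {"dx": 0.29, "dy": -0.59, "dz": 0.01, "roll": 0, "claw": -1}
    - {"dx": 0.39, "dy": -0.79, "dz": -0.02, "roll": 0, "claw": -1}
    - {"dx": 0.49, "dy": -0.99, "dz": -0.045, "roll": 0, "claw": -1}
  grip_force: 40

```text
clock: 7.42
tcp_pos: [0.5428, -0.083, 0.0814]
orientation: [-0.002, 0.525, 0.851, 0.001]
wrist_force: [-3.0, 2.8, 5.6]
finger_gap: 0.0294
grip_force: 41.8
```

send_rows:
  increments:
    - {"dx": 0.04, "dy": -0.08, "dz": 0.015, "roll": 0, "claw": -1}
    - {"dx": 0.08, "dy": -0.16, "dz": 0.03, "roll": 0, "claw": -1}
    - {"dx": 0.12, "dy": -0.24, "dz": 0.04, "roll": 0, "claw": -1}
    - {"dx": 0.16, "dy": -0.32, "dz": 0.05, "roll": 0, "claw": -1}
    - {"dx": 0.2, "dy": -0.4, "dz": 0.055, "roll": 0, "claw": -1}
  grip_force: 40

```text
clock: 8.05
tcp_pos: [0.5461, -0.09, 0.0818]
orientation: [-0.004, 0.525, 0.851, 0.003]
wrist_force: [-5.6, 13.1, 6.6]
finger_gap: 0.0294
grip_force: 41.9
```

send_rows:
  increments:
    - {"dx": 0.06, "dy": -0.12, "dz": 0, "roll": 0, "claw": -1}
    - {"dx": 0.12, "dy": -0.24, "dz": 0, "roll": 0, "claw": -1}
    - {"dx": 0.18, "dy": -0.36, "dz": 0, "roll": 0, "claw": -1}
    - {"dx": 0.24, "dy": -0.48, "dz": -0.01, "roll": 0, "claw": -1}
    - {"dx": 0.27, "dy": -0.54, "dz": -0.01, "roll": 0, "claw": -1}
  grip_force: 40

```text
clock: 8.68
tcp_pos: [0.5531, -0.104, 0.0817]
orientation: [-0.004, 0.525, 0.851, 0.003]
wrist_force: [-4.9, 10.3, 6.4]
finger_gap: 0.0291
grip_force: 41.6
```

send_rows:
  increments:
    - {"dx": 0.02, "dy": -0.04, "dz": 0, "roll": 0, "claw": -1}
    - {"dx": 0.02, "dy": -0.04, "dz": 0, "roll": 0, "claw": -1}
    - {"dx": 0.02, "dy": -0.04, "dz": 0, "roll": 0, "claw": -1}
    - {"dx": 0.02, "dy": -0.04, "dz": 0, "roll": 0, "claw": -1}
    - {"dx": 0.02, "dy": -0.04, "dz": 0, "roll": 0, "claw": -1}
  grip_force: 40

```text
clock: 9.3
tcp_pos: [0.5536, -0.105, 0.0816]
orientation: [-0.004, 0.525, 0.851, 0.002]
wrist_force: [-4.9, 10.1, 6.6]
finger_gap: 0.029
grip_force: 41.6
```

```bash
python3 - <<'E'
from h import *
from workcell import *
s=get_state();print(s["tcp_pos"],fix(s["tcp_pos"]),s["wrist_force"])
r=read_camera("wrist");np.savez("w4.npz",**r)
print([(x,y,a,fix(onplane(r,x,y,.064))) for x,y,a in holes(r)])
a=read_camera("side");np.savez("s4.npz",**a)
k=cv2.resize(a["image"][180:300,220:360],(420,360),interpolation=2);w=cv2.resize(r["image"][20:380,100:450],(350,360),interpolation=2)
c=np.zeros((360,800,3),np.uint8);c[:,:420]=k;c[:,420:770]=w;cv2.imwrite("pics/rock2.png",c)
E
```

```text
[ 0.55361397 -0.10499111  0.08162968] [0.0, -22.0] [-4.89972177 10.09263287  6.59912645]
[(277.0, 309.0, 285.0, [0.4, -63.2]), (276.4, 111.1, 341.5, [-0.1, 55.3])]
```

View pics/rock2.png

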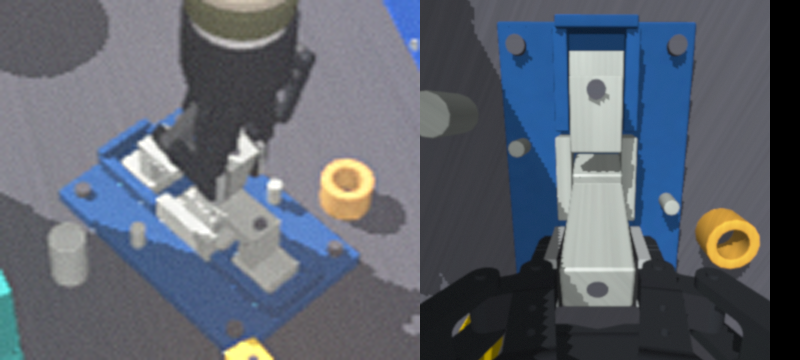

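Keeper a stays out (55.3). Keeper b's hole shows only in the side view, so I'll measure it against the earlier side picture.

```bash
python3 - <<'E'
from h import *
for n in("side0","s2","s4"):
    r=np.load(n+".npz");g=cv2.cvtColor(r["image"],6).astype(float);f=cv2.resize(g[244:264,293:317],None,fx=1,fy=1)
    m=(f<110)
    n_,l,st,ce=cv2.connectedComponentsWithStats(m.astype(np.uint8))
    print(n,[(c[0]+293,c[1]+244,s[4],fix(onplane(r,c[0]+293,c[1]+244,.064))) for c,s in zip(ce[1:],st[1:]) if 3<s[4]<60])
E
```

```text
side0 [(np.float64(314.4117647058824), np.float64(248.23529411764707), np.int32(17), [23.5, -56.1]), (np.float64(303.14285714285717), np.float64(250.71428571428572), np.int32(7), [0.7, -44.4]), (np.float64(313.13513513513516), np.float64(258.94594594594594), np.int32(37), [1.2, -74.4])]
s2 [(np.float64(314.46666666666664), np.float64(248.2), np.int32(15), [23.6, -56.1]), (np.float64(303.0), np.float64(251.2), np.int32(10), [-0.4, -45.1]), (np.float64(313.36170212765956), np.float64(258.3191489361702), np.int32(47), [2.7, -73.6])]
s4 [(np.float64(314.38461538461536), np.float64(247.92307692307693), np.int32(13), [24.0, -55.4]), (np.float64(306.45454545454544), np.float64(254.36363636363637), np.int32(11), [-0.8, -56.2]), (np.float64(314.5882352941176), np.float64(260.52941176470586), np.int32(17), [0.5, -79.4]), (np.float64(296.22222222222223), np.float64(262.55555555555554), np.int32(9), [-31.9, -56.9])]
```

Keeper b is out by about 11 mm (hole -44.7→-56.2). Returning upright.

send_rows:
  increments:
    - {"dx": -0.1, "dy": 0.2, "dz": 0.01, "roll": 0, "claw": -1}
    - {"dx": -0.2, "dy": 0.4, "dz": 0.01, "roll": 0, "claw": -1}
    - {"dx": -0.3, "dy": 0.6, "dz": 0.01, "roll": 0, "claw": -1}
    - {"dx": -0.4, "dy": 0.8, "dz": -0.02, "roll": 0, "claw": -1}
    - {"dx": -0.49, "dy": 0.98, "dz": -0.045, "roll": 0, "claw": -1}
  grip_force: 40

```text
clock: 10.02
tcp_pos: [0.5454, -0.0876, 0.0823]
orientation: [0.003, 0.526, 0.85, -0.002]
wrist_force: [1.0, -8.2, -0.2]
finger_gap: 0.0293
grip_force: 41.2
```

send_rows:
  increments:
    - {"dx": 0, "dy": 0, "dz": -0.02, "roll": 0, "claw": -1}
    - {"dx": 0, "dy": 0, "dz": -0.04, "roll": 0, "claw": -1}
    - {"dx": 0, "dy": 0, "dz": -0.04, "roll": 0, "claw": -1}
    - {"dx": 0, "dy": 0, "dz": -0.04, "roll": 0, "claw": -1}
    - {"dx": 0, "dy": 0, "dz": -0.04, "roll": 0, "claw": -1}
  grip_force: 30

```text
clock: 10.65
tcp_pos: [0.5451, -0.0871, 0.0811]
orientation: [0.002, 0.526, 0.85, -0.001]
wrist_force: [0.3, -5.7, 0.3]
finger_gap: 0.0292
grip_force: 41.3
```

```bash
python3 - <<'E'
from h import *
from workcell import *
s=get_state();print(s["tcp_pos"],fix(s["tcp_pos"]),s["wrist_force"],s["ft_torque"])
r=read_camera("wrist");np.savez("w5.npz",**r)
print([(x,y,a,fix(onplane(r,x,y,.064)),fix(onplane(r,x,y,.12))) for x,y,a in holes(r)])
print(proj(r,[.5437,-.0853,.12]))
E
```

```text
[ 0.54508293 -0.08710005  0.08113349] [0.4, -2.2] [ 0.25362571 -5.66240246  0.26783546] [-1.50565913 -0.05881964  0.0668289 ]
[(277.0, 305.0, 303.5, [0.6, -40.8], [0.6, -2.8]), (275.4, 150.3, 312.5, [-0.0, 54.8], [0.2, 59.4])]
[275.46907283 299.00966162]
```

send_rows:
  increments:
    - {"dx": -0.02, "dy": 0.04, "dz": 0, "roll": 0, "claw": -1}
    - {"dx": -0.04, "dy": 0.08, "dz": 0, "roll": 0, "claw": -1}
    - {"dx": -0.055, "dy": 0.11, "dz": 0, "roll": 0, "claw": -1}
    - {"dx": -0.055, "dy": 0.11, "dz": 0, "roll": 0, "claw": -1}
    - {"dx": -0.055, "dy": 0.11, "dz": 0, "roll": 0, "claw": -1}
  grip_force: 30

```text
clock: 11.32
tcp_pos: [0.5439, -0.0848, 0.0811]
orientation: [0.003, 0.526, 0.85, -0.002]
wrist_force: [0.5, -7.1, -1.0]
finger_gap: 0.0296
grip_force: 41.0
```

```bash
python3 - <<'E'
from h import *
from workcell import *
s=get_state();print(s["tcp_pos"],fix(s["tcp_pos"]),s["wrist_force"],s["ft_torque"])
r=read_camera("wrist");np.savez("w6.npz",**r)
print([(x,y,a,fix(onplane(r,x,y,.064)),fix(onplane(r,x,y,.12))) for x,y,a in holes(r)])
a=read_camera("side");np.savez("s6.npz",**a)
k=cv2.resize(a["image"][190:270,250:330],(400,400),interpolation=2);w=cv2.resize(r["image"][120:360,160:400],(400,400),interpolation=2)
cv2.imwrite("pics/up.png",np.hstack([k,w]))
E
```

```text
[ 0.54394929 -0.08480257  0.08106994] [0.4, 0.3] [ 0.47927883 -7.09996714 -0.96112828] [-1.91791396 -0.24108264  0.06189564]
[(276.5, 304.5, 311.0, [0.3, -37.9], [0.4, 0.1]), (200.3, 198.8, 275.5, [-42.4, 30.6], [-27.3, 44.6]), (275.3, 154.9, 306.0, [-0.1, 54.9], [0.2, 60.4])]
```

View pics/up.png

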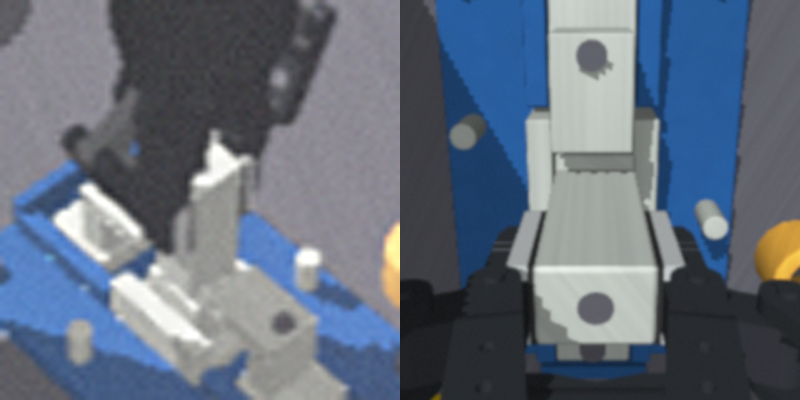

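The side and wrist views show the block back upright: its top hole at (0.4, 0.1) mm in the fixture frame, TCP back at its start pose, both keepers off the shoulder. Next I relax the sideways push, firm the grip and start lifting gently.

send_rows:
  increments:
    - {"dx": 0.02, "dy": -0.04, "dz": 0, "roll": 0, "claw": -1}
    - {"dx": 0.035, "dy": -0.07, "dz": 0, "roll": 0, "claw": -1}
    - {"dx": 0.035, "dy": -0.07, "dz": 0, "roll": 0, "claw": -1}
    - {"dx": 0.035, "dy": -0.07, "dz": 0, "roll": 0, "claw": -1}
    - {"dx": 0.035, "dy": -0.07, "dz": 0, "roll": 0, "claw": -1}
  grip_force: 70

```text
clock: 12.05
tcp_pos: [0.5441, -0.085, 0.081]
orientation: [0.002, 0.526, 0.85, -0.001]
wrist_force: [1.3, -5.9, 0.5]
finger_gap: 0.0292
grip_force: 72.7
```

send_rows:
  increments:
    - {"dx": 0, "dy": 0, "dz": 0.03, "roll": 0, "claw": -1}
    - {"dx": 0, "dy": 0, "dz": 0.07, "roll": 0, "claw": -1}
    - {"dx": 0, "dy": 0, "dz": 0.11, "roll": 0, "claw": -1}
    - {"dx": 0, "dy": 0, "dz": 0.15, "roll": 0, "claw": -1}
    - {"dx": 0, "dy": 0, "dz": 0.18, "roll": 0, "claw": -1}
  grip_force: 70

```text
clock: 12.68
tcp_pos: [0.5437, -0.0849, 0.0836]
orientation: [0.001, 0.526, 0.85, -0.001]
wrist_force: [4.0, -7.1, -11.4]
finger_gap: 0.0293
grip_force: 71.3
```

```bash
python3 - <<'E'
from h import *
from workcell import *
s=get_state();print(s["tcp_pos"],fix(s["tcp_pos"]),s["wrist_force"],s["ft_torque"],s["orientation"])
r=read_camera("wrist");np.savez("w7.npz",**r)
print([(x,y,a,fix(onplane(r,x,y,.064)),fix(onplane(r,x,y,.1245))) for x,y,a in holes(r)])
E
```

```text
[ 0.54368296 -0.08492799  0.08355519] [0.2, 0.3] [  4.02391252  -7.07690067 -11.44718281] [-1.91462842 -1.03847892  0.00854486] [ 6.63165147e-04  5.26022829e-01  8.50469763e-01 -8.51418753e-04]
[(276.5, 304.5, 313.0, [-0.0, -39.3], [0.2, 1.2]), (201.5, 198.0, 264.0, [-42.7, 30.5], [-26.7, 45.2]), (276.0, 154.6, 304.0, [-0.1, 54.9], [0.1, 60.5])]
```

send_rows:
  increments:
    - {"dx": 0.02, "dy": -0.04, "dz": 0, "roll": 0, "claw": -1}
    - {"dx": 0.04, "dy": -0.08, "dz": 0, "roll": 0, "claw": -1}
    - {"dx": 0.04, "dy": -0.08, "dz": 0.03, "roll": 0, "claw": -1}
    - {"dx": 0.04, "dy": -0.08, "dz": 0.06, "roll": 0, "claw": -1}
    - {"dx": 0.04, "dy": -0.08, "dz": 0.09, "roll": 0, "claw": -1}
  grip_force: 70

```text
clock: 13.35
tcp_pos: [0.5438, -0.0856, 0.087]
orientation: [-0.0, 0.526, 0.851, -0.0]
wrist_force: [0.6, -2.1, -7.5]
finger_gap: 0.0296
grip_force: 71.7
```

```bash
python3 - <<'E'
from h import *
from workcell import *
s=get_state();print(s["tcp_pos"],fix(s["tcp_pos"]),s["wrist_force"],s["ft_torque"],s["orientation"])
r=read_camera("wrist")
print([(x,y,a,fix(onplane(r,x,y,.064)),fix(onplane(r,x,y,.1255))) for x,y,a in holes(r)])
E
```

```text
[ 0.54379695 -0.08560467  0.08695512] [-0.0, -0.3] [ 0.56235614 -2.14763147 -7.46887956] [-0.78701857 -0.33609224 -0.02710943] [-3.30705115e-04  5.25708665e-01  8.50664617e-01 -1.84253249e-05]
[(276.5, 304.5, 312.0, [-0.2, -42.1], [-0.0, -1.1]), (203.3, 196.2, 257.5, [-42.7, 30.1], [-26.9, 44.5]), (276.6, 153.0, 286.5, [0.0, 54.9], [0.1, 60.1])]
```

Forces are now almost only the weight. Raising past the noses.

send_rows:
  increments:
    - {"dx": 0, "dy": 0, "dz": 0.05, "roll": 0, "claw": -1}
    - {"dx": 0, "dy": 0, "dz": 0.1, "roll": 0, "claw": -1}
    - {"dx": 0, "dy": 0, "dz": 0.15, "roll": 0, "claw": -1}
    - {"dx": 0, "dy": 0, "dz": 0.2, "roll": 0, "claw": -1}
    - {"dx": 0, "dy": 0, "dz": 0.25, "roll": 0, "claw": -1}
  grip_force: 70

```text
clock: 14.02
tcp_pos: [0.5441, -0.0856, 0.0934]
orientation: [-0.0, 0.526, 0.851, 0.0]
wrist_force: [0.3, 1.1, -5.3]
finger_gap: 0.029
grip_force: 71.9
```

send_rows:
  increments:
    - {"dx": 0, "dy": 0, "dz": 0.1, "roll": 0, "claw": -1}
    - {"dx": 0, "dy": 0, "dz": 0.3, "roll": 0, "claw": -1}
    - {"dx": 0, "dy": 0, "dz": 0.5, "roll": 0, "claw": -1}
    - {"dx": 0, "dy": 0, "dz": 0.7, "roll": 0, "claw": -1}
    - {"dx": 0, "dy": 0, "dz": 0.9, "roll": 0, "claw": -1}
  grip_force: 70

```text
clock: 14.65
tcp_pos: [0.5442, -0.0858, 0.1163]
orientation: [0.0, 0.526, 0.851, 0.0]
wrist_force: [1.1, 0.1, -6.0]
finger_gap: 0.0295
grip_force: 71.9
```

send_rows:
  increments:
    - {"dx": 0, "dy": 0, "dz": 0.3, "roll": 0, "claw": -1}
    - {"dx": 0, "dy": 0, "dz": 0.6, "roll": 0, "claw": -1}
    - {"dx": 0, "dy": 0, "dz": 0.9, "roll": 0, "claw": -1}
    - {"dx": 0, "dy": 0, "dz": 1.2, "roll": 0, "claw": -1}
    - {"dx": 0, "dy": 0, "dz": 1.35, "roll": 0, "claw": -1}
  grip_force: 70

```text
clock: 15.28
tcp_pos: [0.5444, -0.0859, 0.1503]
orientation: [0.0, 0.526, 0.851, 0.0]
wrist_force: [0.7, -0.8, -4.9]
finger_gap: 0.0289
grip_force: 71.9
```

send_rows:
  increments:
    - {"dx": 0, "dy": 0, "dz": 0.05, "roll": 0, "claw": -1}
    - {"dx": 0, "dy": 0, "dz": 0.05, "roll": 0, "claw": -1}
    - {"dx": 0, "dy": 0, "dz": 0.05, "roll": 0, "claw": -1}
    - {"dx": 0, "dy": 0, "dz": 0.05, "roll": 0, "claw": -1}
    - {"dx": 0, "dy": 0, "dz": 0.05, "roll": 0, "claw": -1}
  grip_force: 70

```text
clock: 15.9
tcp_pos: [0.5441, -0.0858, 0.1507]
orientation: [-0.0, 0.526, 0.851, -0.0]
wrist_force: [-0.0, -0.9, -4.8]
finger_gap: 0.0292
grip_force: 71.9
```

```bash
python3 - <<'E'
from h import *
from workcell import *
s=get_state();print(s["tcp_pos"],fix(s["tcp_pos"]),s["wrist_force"],s["ft_torque"],s["orientation"],abs(s["qvel"]).max())
r=read_camera("wrist");np.savez("w8.npz",**r)
z=.12+s["tcp_pos"][2]-.081
print([(x,y,a,fix(onplane(r,x,y,.064)),fix(onplane(r,x,y,z))) for x,y,a in holes(r)])
# compare tool-fixed crop of block with the seated upright one
a=np.load("w6.npz")["image"][280:335,235:320];b=r["image"]
m=cv2.matchTemplate(b[270:345,225:330],a,cv2.TM_CCOEFF_NORMED);print(cv2.minMaxLoc(m))
# front neck face far edges: vertical profile rows of brightness at col 276
for n in("w6","w8"):
    g=cv2.cvtColor(np.load(n+".npz")["image"],6);print(n,g[200:330:3,262:268].mean(1).round().astype(int).tolist())
E
```

```text
[ 0.54408493 -0.08580516  0.15068526] [0.1, -0.6] [-0.0234842  -0.94417244 -4.77601898] [-0.03230274  0.01947284 -0.00320777] [-8.04390317e-05  5.25755382e-01  8.50635804e-01 -1.83126744e-06] 0.0012268555237416998
[(277.5, 304.5, 307.0, [0.8, -85.0], [0.5, -1.1]), (219.3, 179.9, 133.0, [-45.3, 28.2], [-20.4, 50.3]), (276.3, 144.6, 140.0, [-0.1, 55.5], [0.1, 62.8]), (335.0, 106.0, 112.5, [43.5, 83.4], [19.9, 75.5]), (217.5, 106.0, 112.5, [-43.6, 83.5], [-19.7, 75.5])]
(0.2231648862361908, 0.9690464735031128, (20, 0), (10, 10))
w6 [192, 191, 191, 188, 105, 129, 130, 115, 154, 166, 165, 166, 165, 165, 166, 165, 165, 165, 165, 165, 165, 165, 165, 165, 164, 165, 170, 234, 205, 199, 199, 196, 195, 192, 178, 170, 178, 191, 193, 194, 193, 178, 114, 116]
w8 [166, 173, 173, 174, 201, 212, 207, 186, 171, 170, 170, 171, 170, 170, 170, 170, 170, 170, 170, 170, 170, 169, 170, 170, 169, 169, 174, 237, 209, 202, 202, 200, 198, 196, 184, 177, 181, 195, 197, 197, 196, 158, 88, 66]
```

The block is held unmoved in the pads compared with its upright seated picture, its foot is ~20 mm clear of the keepers, and the arm is still.

```bash
python3 -c "
from workcell import *
print(hand_in())"
```

```text
the job is handed in; nothing more can be done
None
```

The block was rocked both ways, which pushed keeper a about 9 mm and keeper b about 11 mm out. I then lifted it out and handed in with it held upright and still above its seat, the foot about 20 mm above the keepers, at 16 s on the clock.

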